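# Dispense one cap with one turn of a cap feeder's flywheel

## Robot

A 6-joint arm with a two-finger parallel gripper is mounted at the origin on a cart in front of the work surface, level with it; the furniture and walls round the work are solid. World frame = base frame: x ahead of the robot, y to its left, z up, the work surface at z = 0. Lengths are in m, angles in rad, forces in N, time in s.
With the tool pointing down it reaches from about 0.25 to 0.725 m from the base axis. Payload 4 kg.
Tool frame: the origin (TCP) lies between the finger pads; the fingertips stand 25 mm ahead of it and the grasp point (between the pads) lies 6 mm ahead of it; z points along the fingers, y is the line along which they close (so a half turn about z gives the same grasp; the last joint's range is limited). The gripper opens to 85 mm and grips with 20 to 120 N. Pads are 22 mm wide; open, the fingers measure 114 mm over their backs; the gripper's body (76 mm by 85 mm) begins 54 mm behind the grasp point. The pads swing forward as they close: fully open they stand 13 mm farther back than shut.
Start: joints at [-1.333, 0.241, 0.005, 1.335, 0, 1.571], TCP at [0.118, -0.486, 0.256] pointing down, gripper open.
Joint ranges: [-2.72, 2.72], [-1.05, 1.87], [-1.09, 1.28], [-1.99, 2.15], [-1.42, 1.44], [-3.14, 3.14]. Speed limits (rad/s): [2.79, 2.79, 3.14, 3.14, 3.14, 3.14].

## Interface

Orientations are given as a unit quaternion [x, y, z, w].
In Python, from workcell import bot gives the robot as it stands. The module is installed in compiled form; this text tells all that it offers.
- The arm moves only by the shell command python3 -m pendant 'ROWS'. ROWS is JSON, one flat list of numbers, 7 for each row, row after row: the shift along the tool's x, y, z normalised to -1 to 1, where 1 is 0.5 m, then the turn, a rotation vector about the tool's x, y, z normalised to -1 to 1, where 1 is 180 degrees, then the opening, from 0 (shut) to 1 (fully open). In form: [tx, ty, tz, ax, ay, az, fingers, tx, ty, tz, ax, ay, az, fingers, ...]. A call has exactly 10 rows; each row is the pose to reach, as a shift and turn from the pose commanded when the call began, along the tool's axes at that moment, turning the shorter way round; what a row does not reach only later rows make up. A row lasts 1/12 s, in which the tool goes at most 41.7 mm and 7.16 degrees, less where a joint would pass 70% of its speed; a pose out of reach is approached as far as the arm can. A call with a number of a shift or a turn outside -1 to 1 is refused whole. A call with a gripper value outside its range is refused whole. The fingers move at their own pace and stop on an object; the grip force is fixed at half the most. Time passes only in rows, so rows that repeat a pose let the fingers close, or fill a call up. It gives the time, the measured TCP pose, the force, the opening and the grip force at its end, in the units of the state.
- bot.get_obs(): the state, without advancing time (a new reading comes with each control period).
- bot.camera(name): name is "scene" or "top" or "wrist"; returns a dict with "pixels" (480x640x3 uint8, red, green, blue), "mtx" (3x3 intrinsics, pixels), "cam_to_world" (4x4, takes a point from camera to world coordinates); the wrist camera has in their place "hand_eye" (4x4, takes a point from camera to tool coordinates, whose origin is the TCP and whose axes are the flange's). Camera axes: x right, y up, looking along -z (the intrinsics and any distortion apply to the point x, -y, -z); pixel columns grow to the right and rows downward; lengths in m; the calibration is good to about 2 mm. The wrist camera is an equidistant fisheye: a pixel r from the principal point sees the ray r / f radians off the axis. A picture is of the moment at which its call begins: read the wrist's pose just before it. There is no depth.
- bot.job_done(): hands the job in; it is judged then, once.
The state is a dict: "clock": time; "joint_pos": joint angles; "joint_vel": joint speeds; "tau": joint torques, N m; "eef_pos": TCP position; "tool_rot": TCP orientation; "ft_force": force on the tool from outside, world axes, zero at the start; "ft_torque": the same for the moment, N m; "grip_width": finger opening in m; "grasp_force": force on a finger pad.
Only numpy, scipy, OpenCV 4.12 (cv2) and the standard library are available. Lean on these libraries where they do the work, as an engineer would, in place of code of your own. Each camera call takes 0.05 s, during which the arm holds its last target. There are 200 camera calls.

## Task

Get one screw cap out of the bench cap feeder and put it in the shallow clear cup. Take the upright knob on the feeder's flywheel and turn it clockwise (seen from above) for one stroke, exactly until the sprung home latch drops into the notch of the wheel's rim; feel for the latch, do not turn the wheel backwards, force it against the latch or go past it. Then lay the cap that came out into the cup, leave the cup standing upright and the dropper bottle and the small beaker where they stand.

Things in the scene. Friction and masses are not known exactly. Their poses are not given: they have to be found in the camera images.
- cap_feeder: Cap feeder, fixed: grey deck 220 x 340 mm, 14 mm high, with a white housing, a flat spoked flywheel (rim 144 mm across, top 79 mm high, vertical axle) and a clear magazine with three caps at (0, 140) mm, 66 mm high. Origin on the worktop under the axle; caps come out along +y. Deck spans x -130 to 90, y -110 to 230 mm; the home latch stands at the rim's -x side, 82 mm high.
- axle (a point): Point on the flywheel's vertical axle at the height of the knob's grip point, 110 mm above the worktop; the knob travels on a circle of radius 56 mm about it.
- knob_grip (a point): Grip point on the axis of the upright black knob on the wheel, 110 mm above the worktop: a cylinder 22 mm in diameter and 45 mm tall (84 to 129 mm above the worktop) that spins freely on its own pin, so the hand can keep its orientation all the way round.
- handwheel (a joint): Flywheel angle (rad), growing clockwise seen from above. Starts at -0.1 to 0.1, a little past home, latch riding on the rim; at -0.70 and 5.58 the knob is straight on the feeder's -y side of the axle. The latch is adjustable: home lies anywhere from 5.23 to 5.93, is not measured and must be felt or read from the latch joints. Turning takes 1 to 4 N at the knob; the notch has 1.3 degrees of play either side.
- home_plunger (a joint): Travel of the sprung plunger of the home latch towards the axle (m): about 0 while it rides on the rim, about 0.006 when it has dropped into the notch and stops the wheel. It drops by itself if the wheel passes at less than about 50 mm/s at the rim.
- latch_yield (a joint): How far the latch is pushed aside along the rim by the wheel (m), 0 unloaded, growing in the wheel's clockwise direction: an overload spring of 8 N per mm. More than 1.9 mm (about 15 N) damages the latch.
- pusher (a joint): Travel of the steel pusher bar under the wheel (m), driven by a crank: about -0.005 fully back near home, 0 near the start, 0.050 fully out half a turn from home. It pushes the lowest cap out of the magazine through the slot under its front wall; the others then drop down one place.
- cap_1: The lowest cap of the stack, the one that comes out: teal screw cap, cylinder 29 mm in diameter, 12 mm tall, 15 g; origin at the centre of its underside. After the stroke it lies on the deck 14 mm above the worktop near point landing, free to be gripped across its diameter along the feeder's x, the magazine's front wall 11 mm behind it.
- cap_2: The middle cap of the stack, same size and origin; it stays in the magazine.
- cap_3: The top cap of the stack, same size and origin; it stays in the magazine.
- magazine (a point): Centre of the magazine's floor, on the deck.
- landing (a point): Point on the deck top where the centre of the pushed-out cap comes to lie (within some 6 mm).
- cup: The shallow round clear cup, loose, 94 mm in diameter and 41 mm tall, open at the top, wall about 3 mm, inner floor 3 mm up; origin at the centre of its underside.
- dropper: Small white dropper bottle with an orange cap, 32 mm in diameter, 66 mm tall, loose; origin at the centre of its underside.
- beaker: Small clear beaker, 52 mm in diameter, 56 mm tall, loose; origin at the centre of its underside.
Things that resemble listed ones, but are neither listed nor needed, are in the scene too. What is shaped like the cup but black or purple is not meant.

How it is judged:
By the outcome, as a careful person would: the job done as asked, in the order asked, and still so for the second after the job is handed in, with the robot touching nothing.
It also fails if it takes over 69 s, if anything falls off the work surface, if the arm or the gripper's body presses on something with over 40 N, if the wrist force passes 120 N, or if a joint passes its speed limit or range.

## Working session

There is one attempt and no reset: what is moved stays moved. The work goes in short steps, Python scripts to look and compute and a shell command to move; the robot and the scene stay as the last step left them, time stands still between calls to the robot, and variables do not carry over. Pictures are saved under pics/ and viewed, at most 10 in all, crops included, and the job is handed in when it is done.

```bash
mkdir -p pics
python3 - <<'E'
from workcell import bot
import cv2,numpy as np
o=bot.get_obs(); print({k:np.round(v,4).tolist() for k,v in o.items()})
for n in("scene","top"):
    c=bot.camera(n); cv2.imwrite(f"pics/{n}0.png",c["pixels"][:,:,::-1]); print(n,np.round(c["mtx"],1).tolist(),np.round(c["cam_to_world"],4).tolist(),[k for k in c])
c=bot.camera("wrist");print(c["mtx"],np.round(c["hand_eye"],4).tolist())
E
```

```text
{'clock': 0.0, 'joint_pos': [-1.333, 0.2414, 0.0037, 1.3352, 0.0, 1.5708], 'joint_vel': [0.0004, 0.0004, -0.0001, -0.0, -0.0012, -0.0016], 'tau': [-0.0002, -37.2317, 25.2408, 0.0171, -0.0001, 0.0], 'eef_pos': [0.1176, -0.4854, 0.2554], 'tool_rot': [0.9929, 0.1186, -0.0001, -0.001], 'ft_force': [0.7914, 0.1358, -0.3921], 'ft_torque': [-0.0141, 0.0216, -0.0051], 'grasp_force': 0.0, 'grip_width': 0.0856}
scene [[434.3, 0.0, 314.2], [0.0, 434.3, 239.1], [0.0, 0.0, 1.0]] [[-0.6372, 0.4124, -0.651, -0.1368], [-0.7707, -0.3406, 0.5386, 0.7731], [0.0004, 0.8449, 0.5348, 0.6523], [0.0, 0.0, 0.0, 1.0]] ['pixels', 'mtx', 'cam_to_world']
top [[498.1, 0.0, 318.2], [0.0, 498.1, 231.3], [0.0, 0.0, 1.0]] [[-0.0263, 0.9806, -0.194, 0.3495], [-0.9996, -0.0274, -0.0027, 0.1909], [-0.008, 0.1939, 0.981, 1.1268], [0.0, 0.0, 0.0, 1.0]] ['pixels', 'mtx', 'cam_to_world']
[[371.64829954   0.         320.51491043]
 [  0.         371.64829954 237.9055324 ]
 [  0.           0.           1.        ]] [[0.0001, 0.9649, 0.2628, 0.0679], [1.0, 0.0001, -0.0009, 0.0005], [-0.0009, 0.2628, -0.9649, -0.1186], [0.0, 0.0, 0.0, 1.0]]
```

View pics/top0.png

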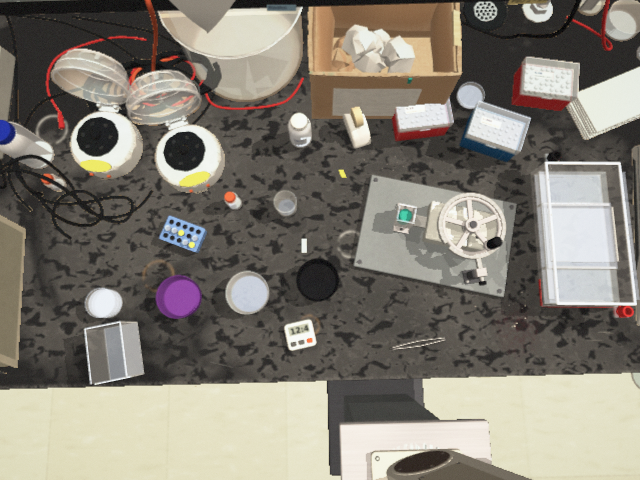

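View pics/scene0.png

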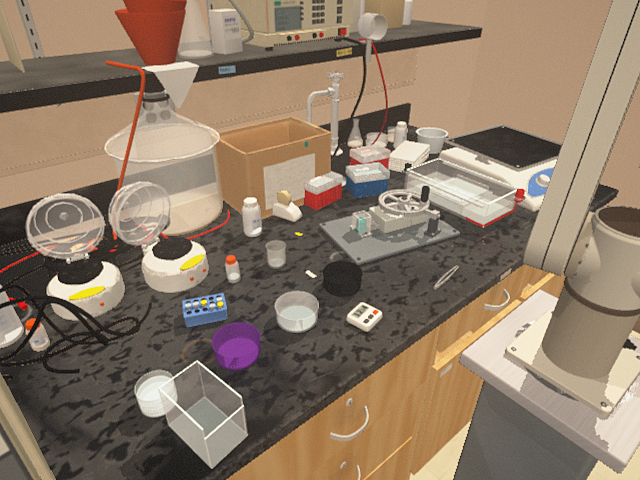

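Top view: the feeder deck spans (375,176), (517,206), (502,297) and (355,266). The wheel hub is at about (472,226), the knob at (494,242), the latch at (477,272) and the magazine at (405,215). The clear cup is at (247,292), the beaker at (285,203) and the dropper at (232,200).

```bash
cat > h.py <<'E'
import cv2,numpy as np
from workcell import bot
from scipy.spatial.transform import Rotation as R
def ray(c,uv,T=None):
    K=c["mtx"]; x=(uv[0]-K[0,2])/K[0,0]; y=(uv[1]-K[1,2])/K[1,1]
    if T is None: T=c["cam_to_world"]; d=np.array([x,-y,-1.])
    else:
        t=np.hypot(x,y); s=np.sin(t)/max(t,1e-9); d=np.array([x*s,-y*s,-np.cos(t)])
    return T[:3,3],T[:3,:3]@d
def onz(c,uv,z,T=None):
    o,d=ray(c,uv,T); return o+d*(z-o[2])/d[2]
def wrist():
    o=bot.get_obs(); c=bot.camera("wrist"); T=np.eye(4); T[:3,:3]=R.from_quat(o["tool_rot"]).as_matrix(); T[:3,3]=o["eef_pos"]
    return c,T@c["hand_eye"],o
E
python3 - <<'E'
from h import *
c=bot.camera("top"); im=c["pixels"]; hsv=cv2.cvtColor(im,cv2.COLOR_RGB2HSV)
m=((hsv[...,1]<40)&(hsv[...,2]>85)&(hsv[...,2]<175)).astype(np.uint8)
w=np.zeros_like(m); w[165:305,345:525]=1
m=cv2.morphologyEx(m*w,cv2.MORPH_OPEN,np.ones((3,3)))
cs,_=cv2.findContours(m,cv2.RETR_EXTERNAL,cv2.CHAIN_APPROX_NONE); k=max(cs,key=cv2.contourArea)
P=np.array([onz(c,p[0],.014)[:2] for p in k],np.float32)
r=cv2.minAreaRect(P*1000); print(r)
q=cv2.boxPoints(r)/1000; print(q)
ctr=np.array(r[0])/1000
# feeder y axis: long side, pointing +world y
e=[q[1]-q[0],q[2]-q[1]]; yv=max(e,key=np.linalg.norm); yv/=np.linalg.norm(yv); yv*=np.sign(yv[1]); xv=np.array([yv[1],-yv[0]])
org=ctr+xv*.02-yv*.06; print("org",org,"x",xv,np.degrees(np.arctan2(xv[1],xv[0])))
print("hub z79",onz(c,(472,226),.079),"knob guess z129",onz(c,(494,241),.129))
d=((hsv[...,2]<45)).astype(np.uint8); d[:230]=0;d[256:]=0;d[:,:480]=0;d[:,508:]=0
n,_,s,ce=cv2.connectedComponentsWithStats(d); print(s,ce)
s=bot.camera("scene")
for nm,uv,z in(("cup",(247,292),.041),("beaker",(285,203),.056),("drop",(232,197),.066),("mag",(405,214),.04)): print(nm,onz(c,uv,z))
print("cup scene",onz(s,(297,304),.041))
cr=cv2.resize(im[160:310,340:530,::-1],None,fx=4,fy=4,interpolation=cv2.INTER_CUBIC); cv2.imwrite("pics/crop.png",cr)
E
```

```text
((538.5161743164062, -1.8386688232421875), (390.63555908203125, 199.03610229492188), 31.726964950561523)
[[ 0.3200522  -0.01990438]
 [ 0.4247197  -0.18919727]
 [ 0.7569801   0.01622704]
 [ 0.65231264  0.18551993]]
org [ 0.4979998  -0.05040226] x [ 0.525872   -0.85056365] -58.273033
hub z79 [ 0.55906793 -0.13608604  0.079     ] knob guess z129 [ 0.51680366 -0.16230917  0.129     ]
[[     0      0    640    480 307081]
 [   487    237     14     12    119]] [[319.43251129 239.49880325]
 [493.65546218 242.58823529]]
cup [0.43415167 0.35205201 0.041     ]
beaker [0.62724359 0.26576361 0.056     ]
drop [0.64160127 0.38172302 0.066     ]
mag [ 0.59841049 -0.00120082  0.04      ]
cup scene [0.43153064 0.35037127 0.041     ]
```

View pics/crop.png

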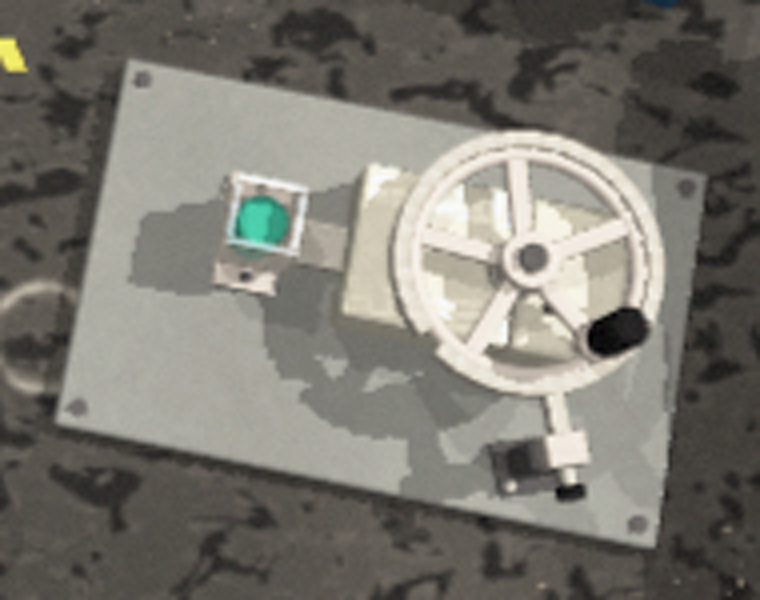

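The crop gives sharp deck corners, at crop pixels (128,59), (705,175), (655,548) and (55,423). The hub is at (533,257) and the knob runs from its base at (597,340) to its top at about (632,323).

Run:
```python
from h import *
c=bot.camera("top")
f=lambda u,v:(340+(u+.5)/4-.5,160+(v+.5)/4-.5)
C=np.array([onz(c,f(*p),.014)[:2] for p in((128,59),(705,175),(655,548),(55,423))])
# feeder coords of corners: TL(x90,y230) TR(90,-110) BR(-130,-110) BL(-130,230)
F=np.array([[.09,.23],[.09,-.11],[-.13,-.11],[-.13,.23]])
fc=F.mean(0);cc=C.mean(0);A=F-fc;B=C-cc
th=np.arctan2((A[:,0]*B[:,1]-A[:,1]*B[:,0]).sum(),(A*B).sum())
Rm=np.array([[np.cos(th),-np.sin(th)],[np.sin(th),np.cos(th)]]); org=cc-Rm@fc
print("th",np.degrees(th),"org",org,"res mm",(1000*((Rm@A.T).T-B)).round(1).tolist())
print("rim ctr",onz(c,f(527,263),.079),"hub",onz(c,f(533,257),.081))
print("mag",org+Rm@[0,.14])
for p in((638,322),(632,323)): k=onz(c,f(*p),.129)[:2]; print("knob",k,"rel",Rm.T@(k-org))
for t in(-.1,0,.1):
    a=t+.7; print(t,org+.056*Rm@[-np.sin(a),-np.cos(a)])
```

```text
th -13.452295299566403 org [ 0.56135307 -0.135535  ] res mm [[1.3, 1.1], [1.1, -2.1], [-1.4, -0.4], [-0.9, 1.3]]
rim ctr [ 0.56047147 -0.13486754  0.079     ] hub [ 0.56325418 -0.13773     0.081     ]
mag [0.59392206 0.00062395]
knob [ 0.51831472 -0.17284513] rel [-0.03317788 -0.04629874]
knob [ 0.51788491 -0.16976206] rel [-0.03431312 -0.04340025]
-0.1 [ 0.51984848 -0.1731298 ]
0 [ 0.51630261 -0.16879843]
0.1 [ 0.51320687 -0.16413471]
```

```bash
python3 -m pendant '[0.46,-0.21,0,0,0,-0.175,1, 0.46,-0.21,0,0,0,-0.175,1, 0.46,-0.21,0,0,0,-0.175,1, 0.46,-0.21,0,0,0,-0.175,1, 0.46,-0.21,0,0,0,-0.175,1, 0.926,-0.423,0.06,0,0,-0.35,1, 0.926,-0.423,0.06,0,0,-0.35,1, 0.926,-0.423,0.06,0,0,-0.35,1, 0.926,-0.423,0.06,0,0,-0.35,1, 0.926,-0.423,0.06,0,0,-0.35,1]'
python3 -m pendant '[0,0,0,0,0,0,1, 0,0,0,0,0,0,1, 0,0,0,0,0,0,1, 0,0,0,0,0,0,1, 0,0,0,0,0,0,1, 0,0,0,0,0,0,1, 0,0,0,0,0,0,1, 0,0,0,0,0,0,1, 0,0,0,0,0,0,1, 0,0,0,0,0,0,1]'
python3 -c "
from h import *
o=bot.get_obs();print(o['eef_pos'],R.from_quat(o['tool_rot']).as_matrix().round(4),o['joint_pos'])"
```

```text
clock: 1.13
eef_pos: [0.4459, -0.2274, 0.2356]
tool_rot: [0.783, 0.622, 0.0, 0.0]
ft_force: [0.5, -1.2, -0.9]
grip_width: 0.0853
grasp_force: 0.0
clock: 1.97
eef_pos: [0.4444, -0.2293, 0.2357]
tool_rot: [0.785, 0.62, 0.0, 0.0]
ft_force: [-0.1, 0.4, 0.4]
grip_width: 0.0852
grasp_force: 0.0
[ 0.44435234 -0.22928017  0.23569889] [[ 2.319e-01  9.727e-01  1.000e-04]
 [ 9.727e-01 -2.319e-01 -0.000e+00]
 [-0.000e+00  1.000e-04 -1.000e+00]] [-4.76352019e-01  2.50533054e-01 -3.61418950e-02  1.28404133e+00
 -6.25128580e-06  1.32845535e+00]
```

```bash
python3 -m pendant '[0.05,0.04,0.02,0,0,0,1, 0.10,0.08,0.05,0,0,0,1, 0.147,0.116,0.07,0,0,0,1, 0.147,0.116,0.07,0,0,0,1, 0.147,0.116,0.07,0,0,0,1, 0.147,0.116,0.07,0,0,0,1, 0.147,0.116,0.07,0,0,0,1, 0.147,0.116,0.07,0,0,0,1, 0.147,0.116,0.07,0,0,0,1, 0.147,0.116,0.07,0,0,0,1]'
python3 -c "
from h import *
c,T,o=wrist();print(o['eef_pos'])
cv2.imwrite('pics/w1.png',c['pixels'][:,:,::-1]);np.savez('w1.npz',T=T,K=c['mtx'])"
```

```text
clock: 2.8
eef_pos: [0.5177, -0.1716, 0.2012]
tool_rot: [0.785, 0.62, 0.0, 0.0]
ft_force: [-0.5, 0.6, 0.1]
grip_width: 0.0855
grasp_force: 0.0
[ 0.51767501 -0.17158031  0.20118852]
```

View pics/w1.png

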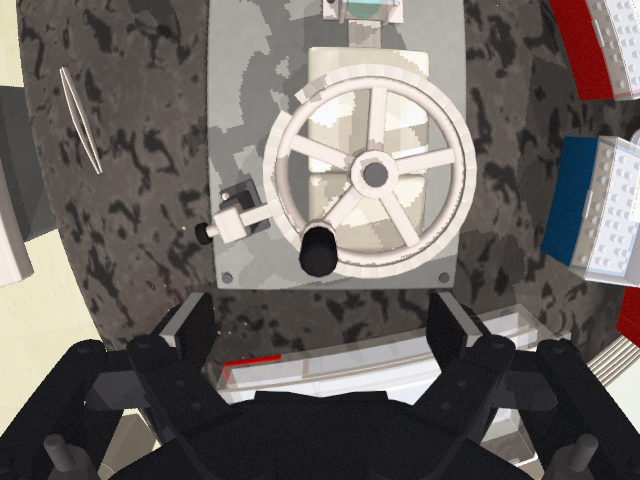

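The wrist view shows the axle dot at (375,175). The knob runs from its base at about (318,238) to its top at about (319,262), the latch is at (235,222), and the rim spans columns 263 to 476.

```bash
python3 - <<'E'
from h import *
im=cv2.imread('pics/w1.png');d=np.load('w1.npz');T=d['T'];c={"mtx":d['K']}
g=im.max(2); m=(g<75).astype(np.uint8); w=np.zeros_like(m); w[215:282,295:345]=1
n,l,s,ce=cv2.connectedComponentsWithStats(m*w); i=1+s[1:,4].argmax(); print(s[i],ce[i])
# row widths of knob
for v in range(222,280,6): u=np.where(l[v]==i)[0]; print(v,(u.min(),u.max()) if len(u) else None,end=' ')
print()
vals=g[225:280,318]; print(vals.tolist())
for uv in((319,260),(319,262)): print("knob top",onz(c,uv,.129,T))
m=((g<110)).astype(np.uint8);w[:]=0;w[155:195,355:395]=1
n,l,s,ce=cv2.connectedComponentsWithStats(m*w); i=1+s[1:,4].argmax();print(s[i],ce[i]); print("axle",[onz(c,ce[i],z,T).round(4) for z in(.079,.085)])
# rim outer: deck-side points read by eye from light mask
hsv=cv2.cvtColor(im,cv2.COLOR_BGR2HSV)
P=np.array([onz(c,uv,.079,T)[:2] for uv in((263,167),(476,167),(369,65),(369,279))]);print("rim pts",P.round(4).tolist())
for uv in((303,225),(334,225)):pass
# axis of knob: base center at z=.084
print("base",onz(c,(318,241),.084,T))
E
python3 - <<'E'
import cv2
im=cv2.imread('pics/w1.png')[50:290,250:490];cv2.imwrite('pics/w1c.png',cv2.resize(im,(600,600),interpolation=cv2.INTER_CUBIC))
E
```

```text
[ 299  227   39   50 1537] [318.1437866  251.95966168]
222 None 228 (np.int64(311), np.int64(326)) 234 (np.int64(304), np.int64(332)) 240 (np.int64(303), np.int64(334)) 246 (np.int64(302), np.int64(335)) 252 (np.int64(300), np.int64(336)) 258 (np.int64(299), np.int64(337)) 264 (np.int64(301), np.int64(335)) 270 (np.int64(304), np.int64(332)) 276 (np.int64(315), np.int64(321)) 
[155, 81, 24, 20, 19, 25, 13, 15, 18, 21, 12, 22, 22, 16, 20, 21, 21, 16, 30, 24, 29, 31, 36, 35, 41, 36, 37, 36, 36, 40, 38, 40, 37, 41, 41, 36, 37, 42, 42, 40, 40, 36, 40, 40, 39, 40, 41, 39, 39, 39, 38, 36, 101, 163, 161]
knob top [ 0.51902937 -0.16972388  0.129     ]
knob top [ 0.51876174 -0.1708385   0.129     ]
[363 164   9  16  31] [365.41935484 171.19354839]
axle [array([ 0.5584, -0.1342,  0.079 ]), array([ 0.5578, -0.1336,  0.085 ])]
rim pts [[0.4943, -0.1159], [0.6349, -0.147], [0.5765, -0.0667], [0.5457, -0.2081]]
base [ 0.51781648 -0.17150905  0.084     ]
```

View pics/w1c.png

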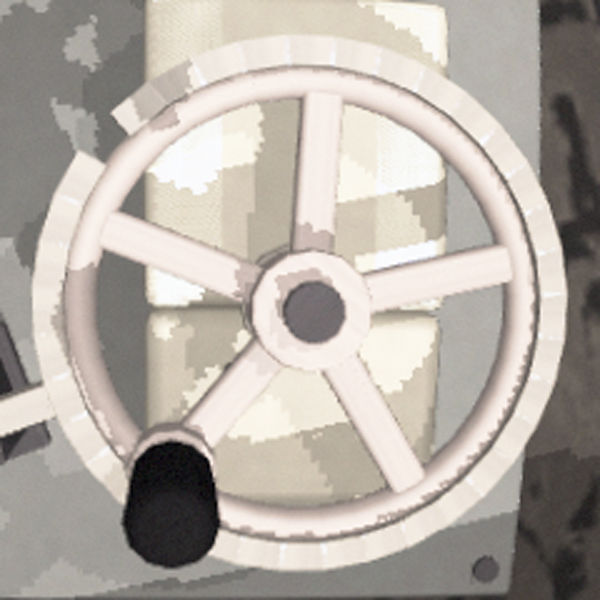

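Run:
```python
from h import *
d=np.load('w1.npz');T=d['T'];c={"mtx":d['K']}
f=lambda u,v:(250+(u+.5)/2.5-.5,50+(v+.5)/2.5-.5)
from scipy.optimize import least_squares
P=np.array([onz(c,f(*p),.079,T)[:2] for p in((33,290),(567,290),(300,35),(300,570),(480,102),(70,190),(530,430),(420,545),(62,390))])
r=least_squares(lambda q:np.hypot(*(P-q[:2]).T)-q[2],[.56,-.135,.072]);print(r.x,(r.fun*1000).round(1)); ax=r.x[:2]
for z in(.079,.084,.087): print("axle top",z,onz(c,f(315,312),z,T)[:2])
k=onz(c,(318.5,258.5),.129,T)[:2];print("knob",k,np.linalg.norm(k-ax))
th=np.radians(-13.45);Rm=np.array([[np.cos(th),-np.sin(th)],[np.sin(th),np.cos(th)]])
def a(p): x,y=Rm.T@(p-ax); return np.arctan2(-x,-y)%(2*np.pi)   # clockwise angle from -y
N=[onz(c,f(*p),.079,T)[:2] for p in((122,118),(78,158),(95,135),(115,105),(80,152))]
print("knob a",a(k),"notch",[a(p) for p in N],"latch",[a(onz(c,f(*p),.076,T)[:2]) for p in((45,395),(2,412))])
```

```text
[ 0.56471447 -0.13717623  0.07171679] [ 1.9 -0.4  0.6  0.7  0.4 -1.1 -1.5  1.3 -1.9]
axle top 0.079 [ 0.56459103 -0.13783159]
axle top 0.084 [ 0.56396673 -0.13719185]
axle top 0.087 [ 0.56359214 -0.136808  ]
knob [ 0.51896643 -0.16882767] 0.05562999791677854
knob a 0.7308045141102512 notch [np.float64(2.3517800274542804), np.float64(2.1409559722372373), np.float64(2.2422496916052213), np.float64(2.3678557618050746), np.float64(2.1626817077210356)] latch [np.float64(1.2545846838720873), np.float64(1.2474014654028327)]
```

```bash
python3 -m pendant '[0.006,0.002,0.06,0,0,0,1, 0.006,0.002,0.12,0,0,0,0.7, 0.006,0.002,0.17,0,0,0,0.5, 0.006,0.002,0.17,0,0,0,0.4, 0.006,0.002,0.17,0,0,0,0.35, 0.006,0.002,0.17,0,0,0,0.3, 0.006,0.002,0.17,0,0,0,0, 0.006,0.002,0.17,0,0,0,0, 0.006,0.002,0.17,0,0,0,0, 0.006,0.002,0.17,0,0,0,0]'
python3 -m pendant '[0,0,0,0,0,0,0, 0,0,0,0,0,0,0, 0,0,0,0,0,0,0, 0,0,0,0,0,0,0, 0,0,0,0,0,0,0, 0,0,0,0,0,0,0, 0,0,0,0,0,0,0, 0,0,0,0,0,0,0, 0,0,0,0,0,0,0, 0,0,0,0,0,0,0]'
cat > f.py <<'E'
from h import *
ax=np.array([.564,-.137]); o=bot.get_obs(); th=np.radians(-13.4);Rm=np.array([[np.cos(th),-np.sin(th)],[np.sin(th),np.cos(th)]])
r=Rm.T@(o['eef_pos'][:2]-ax); a=np.arctan2(-r[0],-r[1])%(2*np.pi); t=np.array([-np.cos(a),np.sin(a)]); n=r/np.linalg.norm(r); F=Rm.T@o['ft_force'][:2]
print("a %.3f r %.4f Ftan %.1f Frad %.1f Fz %.1f eef"%(a,np.linalg.norm(r),F@t,F@n,o['ft_force'][2]),o['eef_pos'].round(4),"tool xy from axle mm",(r[[1,0]]*1000).round(1),"w",o['grip_width'].round(4))
E
python3 f.py
```

```text
clock: 3.68
eef_pos: [0.5189, -0.1685, 0.1173]
tool_rot: [0.785, 0.62, -0.0, 0.0]
ft_force: [-5.1, -0.3, 2.1]
grip_width: 0.0209
grasp_force: 58.7
clock: 4.52
eef_pos: [0.5189, -0.1686, 0.1173]
tool_rot: [0.785, 0.62, -0.0, 0.0]
ft_force: [-5.4, 0.4, 2.6]
grip_width: 0.0208
grasp_force: 58.7Traceback (most recent call last):
  File "f.py", line 4, in <module>
    print("a %.3f r %.4f Ftan %.1f Frad %.1f Fz %.1f eef"%(a,np.linalg.norm(r),F@t,F@n,o['ft_force'][2]),o['eef_pos'].round(4),"tool xy from axle mm",(r[[1,0]]*1000).round(1),"w",o['grip_width'].round(4))
                                                                                                                                                                                   ^^^^^^^^^^^^^^^^^^^^^
AttributeError: 'float' object has no attribute 'round'
```

```bash
sed -i "s/o\['grip_width'\].round(4)/round(o['grip_width'],4)/" f.py; python3 f.py
cat > arc.py <<'E'
import sys,numpy as np
a0,st,n,Rr=map(float,sys.argv[1:]); a=a0+st*np.arange(1,int(n)+1)
print(np.c_[-Rr*(np.cos(a)-np.cos(a0)),-Rr*(np.sin(a)-np.sin(a0))].__truediv__(.5).round(4).tolist())
E
python3 arc.py .73 .1 10 .056; python3 arc.py 1.73 .15 10 .056;python3 arc.py 3.23 .15 10 .056
```

```text
a 0.726 r 0.0550 Ftan 3.4 Frad 4.2 Fz 2.6 eef [ 0.5189 -0.1686  0.1173] tool xy from axle mm [-41.2 -36.6] w 0.0208
[[0.0079, -0.008], [0.0165, -0.0151], [0.0258, -0.0213], [0.0357, -0.0266], [0.046, -0.0309], [0.0568, -0.0341], [0.0677, -0.0362], [0.0789, -0.0372], [0.0901, -0.0371], [0.1012, -0.0359]]
[[0.0163, 0.0039], [0.0319, 0.0102], [0.0463, 0.0187], [0.0593, 0.0293], [0.0706, 0.0418], [0.0799, 0.0558], [0.087, 0.071], [0.0917, 0.0871], [0.094, 0.1037], [0.0938, 0.1205]]
[[-0.0027, 0.0166], [-0.0079, 0.0325], [-0.0154, 0.0475], [-0.0251, 0.0613], [-0.0367, 0.0734], [-0.05, 0.0836], [-0.0646, 0.0918], [-0.0804, 0.0977], [-0.0968, 0.1011], [-0.1135, 0.1021]]
```

```bash
python3 -m pendant '[0.008,-0.008,0,0,0,0,0, 0.0165,-0.015,0,0,0,0,0, 0.026,-0.0213,0,0,0,0,0, 0.0357,-0.0266,0,0,0,0,0, 0.046,-0.031,0,0,0,0,0, 0.057,-0.034,0,0,0,0,0, 0.068,-0.036,0,0,0,0,0, 0.079,-0.0372,0,0,0,0,0, 0.09,-0.037,0,0,0,0,0, 0.101,-0.036,0,0,0,0,0]'; python3 f.py
```

```text
clock: 5.35
eef_pos: [0.5094, -0.1161, 0.1172]
tool_rot: [0.785, 0.619, -0.004, -0.001]
ft_force: [-14.5, -2.5, 10.8]
grip_width: 0.0208
grasp_force: 60.3
a 1.702 r 0.0584 Ftan -7.6 Frad 12.7 Fz 10.8 eef [ 0.5094 -0.1161  0.1172] tool xy from axle mm [  7.7 -57.9] w 0.0208
```

```bash
sed -i 's/\[.564,-.137\]/[.5624,-.1342]/' f.py
cat > arc.py <<'E'
import sys,numpy as np
# commanded X,Y (mm, old-axle frame), centre X,Y, a start, step, n
cx,cy,ox,oy,a0,st,n=map(float,sys.argv[1:]); a=a0+st*np.arange(1,int(n)+1)
p=np.c_[ox-56*np.cos(a),oy-56*np.sin(a)]
print(((p-[cx,cy])/500).round(4).tolist(),"end",p[-1].round(2),a[-1])
E
python3 f.py; python3 arc.py 9.1 -54 2.6 -2.1 1.66 .12 10
```

```text
a 1.666 r 0.0560 Ftan -7.1 Frad 12.9 Fz 10.8 eef [ 0.5094 -0.1161  0.1172] tool xy from axle mm [  5.3 -55.7] w 0.0208
[[0.0103, -0.0058], [0.0232, -0.0022], [0.0356, 0.0029], [0.0474, 0.0095], [0.0582, 0.0174], [0.0681, 0.0265], [0.0767, 0.0368], [0.0841, 0.048], [0.0901, 0.06], [0.0946, 0.0727]] end [ 56.39 -17.66] 2.86
```

```bash
python3 -m pendant '[0.01,-0.006,0,0,0,0,0, 0.023,-0.002,0,0,0,0,0, 0.0356,0.003,0,0,0,0,0, 0.0474,0.0095,0,0,0,0,0, 0.058,0.0174,0,0,0,0,0, 0.068,0.0265,0,0,0,0,0, 0.0767,0.037,0,0,0,0,0, 0.084,0.048,0,0,0,0,0, 0.09,0.06,0,0,0,0,0, 0.0946,0.0727,0,0,0,0,0]' | grep clock; python3 f.py; python3 arc.py 56.4 -17.7 2.6 -2.1 2.86 .13 10
```

```text
clock: 6.18
a 2.851 r 0.0569 Ftan -6.6 Frad -0.8 Fz 3.5 eef [ 0.5592 -0.0773  0.1172] tool xy from axle mm [ 54.6 -16.3] w 0.0206
[[0.0031, 0.0143], [0.0044, 0.0288], [0.0037, 0.0433], [0.0012, 0.0576], [-0.0031, 0.0715], [-0.0092, 0.0847], [-0.017, 0.097], [-0.0263, 0.1082], [-0.037, 0.1181], [-0.0488, 0.1265]] end [31.98 45.57] 4.16
```

Radial force is now about zero, so the new centre is good. I'll continue with it.

```bash
python3 -m pendant '[0.003,0.0143,0,0,0,0,0, 0.0044,0.0288,0,0,0,0,0, 0.0037,0.0433,0,0,0,0,0, 0.001,0.0576,0,0,0,0,0, -0.003,0.0715,0,0,0,0,0, -0.009,0.0847,0,0,0,0,0, -0.017,0.097,0,0,0,0,0, -0.0263,0.108,0,0,0,0,0, -0.037,0.118,0,0,0,0,0, -0.0488,0.1265,0,0,0,0,0]' | grep clock; python3 f.py; python3 arc.py 32 45.55 2.6 -2.1 4.16 .13 10
```

```text
clock: 7.02
a 4.118 r 0.0563 Ftan -5.2 Frad -5.9 Fz 3.6 eef [ 0.6151 -0.1143  0.1173] tool xy from axle mm [31.5 46.7] w 0.0208
[[-0.0129, 0.0069], [-0.0265, 0.0119], [-0.0407, 0.0152], [-0.0552, 0.0166], [-0.0697, 0.0162], [-0.0841, 0.0138], [-0.098, 0.0096], [-0.1113, 0.0036], [-0.1237, -0.004], [-0.1349, -0.0132]] end [-35.47  38.97] 5.46
```

```bash
python3 arc.py 32 45.55 2.2 -2.8 4.16 .13 10;  python3 -m pendant '[-0.0135,0.0057,0,0,0,0,0, -0.027,0.0105,0,0,0,0,0, -0.0414,0.0138,0,0,0,0,0, -0.056,0.0152,0,0,0,0,0, -0.0705,0.0148,0,0,0,0,0, -0.085,0.0124,0,0,0,0,0, -0.099,0.0082,0,0,0,0,0, -0.112,0.0022,0,0,0,0,0, -0.1245,-0.0054,0,0,0,0,0, -0.1357,-0.0146,0,0,0,0,0]' | grep clock; python3 f.py
```

```text
[[-0.0137, 0.0055], [-0.0273, 0.0105], [-0.0415, 0.0138], [-0.056, 0.0152], [-0.0705, 0.0148], [-0.0849, 0.0124], [-0.0988, 0.0082], [-0.1121, 0.0022], [-0.1245, -0.0054], [-0.1357, -0.0146]] end [-35.87  38.27] 5.46
clock: 7.85
a 5.402 r 0.0552 Ftan -6.4 Frad -2.1 Fz -2.4 eef [ 0.5957 -0.1782  0.1174] tool xy from axle mm [-35.1  42.6] w 0.0204
```

```bash
python3 arc.py -35.85 38.25 2.2 -2.8 5.46 .034 10; python3 arc.py -47.4 23.2 2.2 -2.8 5.80 .03 14
```

```text
[[-0.0028, -0.0026], [-0.0055, -0.0053], [-0.008, -0.0081], [-0.0105, -0.0111], [-0.0128, -0.014], [-0.0151, -0.0171], [-0.0173, -0.0202], [-0.0193, -0.0234], [-0.0213, -0.0267], [-0.0231, -0.0301]] end [-47.39  23.22] 5.8
[[-0.0015, -0.003], [-0.0029, -0.006], [-0.0043, -0.0091], [-0.0055, -0.0122], [-0.0066, -0.0154], [-0.0077, -0.0186], [-0.0086, -0.0218], [-0.0095, -0.025], [-0.0103, -0.0283], [-0.0109, -0.0316], [-0.0115, -0.0349], [-0.012, -0.0382], [-0.0123, -0.0416], [-0.0126, -0.0449]] end [-53.69   0.74] 6.22
```

```bash
echo "
import sys; sys.exit(1 if F@t<-11 else 0)" >> f.py
python3 -m pendant '[-0.0028,-0.0026,0,0,0,0,0, -0.0055,-0.0053,0,0,0,0,0, -0.008,-0.0081,0,0,0,0,0, -0.0105,-0.0111,0,0,0,0,0, -0.0128,-0.014,0,0,0,0,0, -0.0151,-0.0171,0,0,0,0,0, -0.0173,-0.0202,0,0,0,0,0, -0.0193,-0.0234,0,0,0,0,0, -0.0213,-0.0267,0,0,0,0,0, -0.0231,-0.0301,0,0,0,0,0]' | grep clock; python3 f.py &&
python3 -m pendant '[-0.0005,-0.001,0,0,0,0,0, -0.001,-0.002,0,0,0,0,0, -0.0015,-0.003,0,0,0,0,0, -0.0015,-0.003,0,0,0,0,0, -0.0015,-0.003,0,0,0,0,0, -0.0015,-0.003,0,0,0,0,0, -0.0015,-0.003,0,0,0,0,0, -0.0015,-0.003,0,0,0,0,0, -0.0015,-0.003,0,0,0,0,0, -0.0015,-0.003,0,0,0,0,0]' | grep clock; python3 f.py &&
python3 -m pendant '[-0.0005,-0.001,0,0,0,0,0, -0.001,-0.002,0,0,0,0,0, -0.0014,-0.003,0,0,0,0,0, -0.0014,-0.003,0,0,0,0,0, -0.0014,-0.003,0,0,0,0,0, -0.0014,-0.003,0,0,0,0,0, -0.0014,-0.003,0,0,0,0,0, -0.0014,-0.003,0,0,0,0,0, -0.0014,-0.003,0,0,0,0,0, -0.0014,-0.003,0,0,0,0,0]' | grep clock; python3 f.py
```

```text
clock: 8.68
a 5.746 r 0.0551 Ftan -5.6 Frad -2.2 Fz -3.1 eef [ 0.5789 -0.1868  0.1174] tool xy from axle mm [-47.3  28.2] w 0.0204
clock: 9.52
a 5.776 r 0.0551 Ftan -5.2 Frad -1.6 Fz -2.5 eef [ 0.5773 -0.1873  0.1174] tool xy from axle mm [-48.2  26.8] w 0.0207
clock: 10.35
a 5.802 r 0.0551 Ftan -5.3 Frad -2.4 Fz -3.3 eef [ 0.5759 -0.1877  0.1174] tool xy from axle mm [-48.9  25.5] w 0.021
```

```bash
sed -i 's/<-11/<-8.5/' f.py
python3 -m pendant '[-0.0004,-0.001,0,0,0,0,0, -0.0008,-0.002,0,0,0,0,0, -0.0013,-0.0031,0,0,0,0,0, -0.0013,-0.0031,0,0,0,0,0, -0.0013,-0.0031,0,0,0,0,0, -0.0013,-0.0031,0,0,0,0,0, -0.0013,-0.0031,0,0,0,0,0, -0.0013,-0.0031,0,0,0,0,0, -0.0013,-0.0031,0,0,0,0,0, -0.0013,-0.0031,0,0,0,0,0]' | grep clock; python3 f.py &&
python3 -m pendant '[-0.0004,-0.001,0,0,0,0,0, -0.0008,-0.002,0,0,0,0,0, -0.0012,-0.0031,0,0,0,0,0, -0.0012,-0.0031,0,0,0,0,0, -0.0012,-0.0031,0,0,0,0,0, -0.0012,-0.0031,0,0,0,0,0, -0.0012,-0.0031,0,0,0,0,0, -0.0012,-0.0031,0,0,0,0,0, -0.0012,-0.0031,0,0,0,0,0, -0.0012,-0.0031,0,0,0,0,0]' | grep clock && python3 f.py &&
python3 -m pendant '[-0.0004,-0.001,0,0,0,0,0, -0.0008,-0.002,0,0,0,0,0, -0.0011,-0.0032,0,0,0,0,0, -0.0011,-0.0032,0,0,0,0,0, -0.0011,-0.0032,0,0,0,0,0, -0.0011,-0.0032,0,0,0,0,0, -0.0011,-0.0032,0,0,0,0,0, -0.0011,-0.0032,0,0,0,0,0, -0.0011,-0.0032,0,0,0,0,0, -0.0011,-0.0032,0,0,0,0,0]' | grep clock && python3 f.py &&
python3 -m pendant '[-0.0003,-0.001,0,0,0,0,0, -0.0007,-0.002,0,0,0,0,0, -0.001,-0.0032,0,0,0,0,0, -0.001,-0.0032,0,0,0,0,0, -0.001,-0.0032,0,0,0,0,0, -0.001,-0.0032,0,0,0,0,0, -0.001,-0.0032,0,0,0,0,0, -0.001,-0.0032,0,0,0,0,0, -0.001,-0.0032,0,0,0,0,0, -0.001,-0.0032,0,0,0,0,0]' | grep clock && python3 f.py
```

```text
clock: 11.18
a 5.834 r 0.0551 Ftan -5.7 Frad -2.5 Fz -4.0 eef [ 0.5742 -0.1881  0.1174] tool xy from axle mm [-49.7  23.9] w 0.0206
clock: 12.02
a 5.865 r 0.0551 Ftan -5.8 Frad -2.1 Fz -3.6 eef [ 0.5725 -0.1884  0.1173] tool xy from axle mm [-50.4  22.4] w 0.0206
clock: 12.85
a 5.897 r 0.0551 Ftan -6.0 Frad -1.5 Fz -4.5 eef [ 0.5708 -0.1887  0.1174] tool xy from axle mm [-51.1  20.8] w 0.0205
clock: 13.68
a 5.958 r 0.0552 Ftan -3.5 Frad -3.4 Fz 5.7 eef [ 0.5674 -0.1892  0.1173] tool xy from axle mm [-52.3  17.6] w 0.0205
```

```bash
python3 -m pendant '[-0.0003,-0.001,0,0,0,0,0, -0.0006,-0.002,0,0,0,0,0, -0.0006,-0.002,0,0,0,0,0, -0.0006,-0.002,0,0,0,0,0, -0.0006,-0.002,0,0,0,0,0, -0.0006,-0.002,0,0,0,0,0, -0.0006,-0.002,0,0,0,0,0, -0.0006,-0.002,0,0,0,0,0, -0.0006,-0.002,0,0,0,0,0, -0.0006,-0.002,0,0,0,0,0]' | grep clock; python3 f.py &&
python3 -m pendant '[-0.0003,-0.001,0,0,0,0,0, -0.0006,-0.002,0,0,0,0,0, -0.0006,-0.002,0,0,0,0,0, -0.0006,-0.002,0,0,0,0,0, -0.0006,-0.002,0,0,0,0,0, -0.0006,-0.002,0,0,0,0,0, -0.0006,-0.002,0,0,0,0,0, -0.0006,-0.002,0,0,0,0,0, -0.0006,-0.002,0,0,0,0,0, -0.0006,-0.002,0,0,0,0,0]' | grep clock && python3 f.py
```

```text
clock: 14.52
a 5.966 r 0.0552 Ftan -4.2 Frad -3.0 Fz 4.0 eef [ 0.567  -0.1892  0.1172] tool xy from axle mm [-52.4  17.2] w 0.0209
clock: 15.35
a 5.971 r 0.0552 Ftan -7.4 Frad -3.5 Fz 3.9 eef [ 0.5667 -0.1892  0.1173] tool xy from axle mm [-52.5  17. ] w 0.0205
```

```bash
python3 -c "
from h import *
c=bot.camera('top')['pixels'];w=bot.camera('wrist')['pixels']
a=cv2.resize(c[160:310,380:530],(400,400),interpolation=cv2.INTER_CUBIC);b=cv2.resize(w[:400,100:500],(400,400))
cv2.imwrite('pics/lat.png',np.hstack([a,b])[:,:,::-1])"
```

```text
(no output)
```

View pics/lat.png

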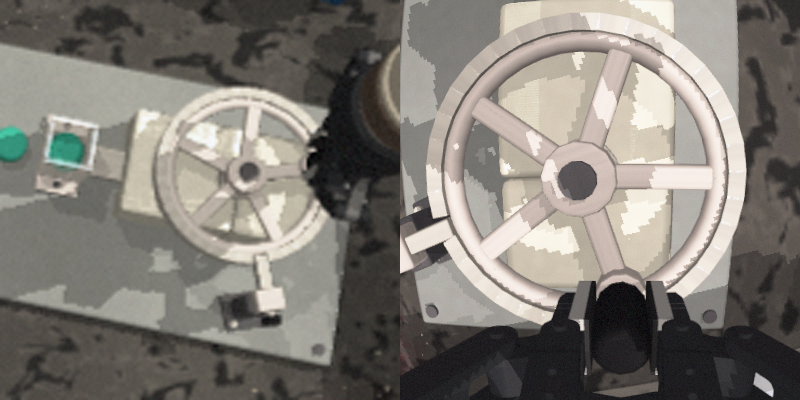

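Right view: the plunger at (430,232) reaches into the rim at (447,225) and no notch shows elsewhere, so the latch has dropped in. Left view: a teal cap lies in front of the magazine at (12,145). I'll relax, release and rise.

```bash
python3 -m pendant '[0.0004,0.0015,0,0,0,0,0, 0.0008,0.0025,0,0,0,0,0, 0.0008,0.0025,0,0,0,0,0.4, 0.0008,0.0025,0,0,0,0,0.7, 0.0008,0.0025,0,0,0,0,1, 0.0008,0.0025,0,0,0,0,1, 0.0008,0.0025,0,0,0,0,1, 0.0008,0.0025,-0.06,0,0,0,1, 0.0008,0.0025,-0.13,0,0,0,1, 0.0008,0.0025,-0.18,0,0,0,1]'
python3 - <<'E'
from h import *
c=bot.camera("top");im=c["pixels"];hsv=cv2.cvtColor(im,cv2.COLOR_RGB2HSV)
m=((hsv[...,0]>75)&(hsv[...,0]<95)&(hsv[...,1]>100)).astype(np.uint8);m[:180]=0;m[250:]=0;m[:,:360]=0;m[:,430:]=0
n,l,s,ce=cv2.connectedComponentsWithStats(m);print(s[1:],ce[1:])
for k in range(1,n):
    if s[k,4]>30: print(onz(c,ce[k],.026),onz(c,ce[k],.020))
th=np.radians(-13.4)
print("landing guess",np.array([.5622,-.1345])+.18*np.array([-np.sin(th),np.cos(th)]))
E
```

```text
clock: 16.28
eef_pos: [0.5651, -0.1897, 0.2074]
tool_rot: [0.785, 0.62, -0.0, 0.0]
ft_force: [0.5, -1.0, 0.2]
grip_width: 0.0855
grasp_force: 0.0
[[377 208  13  12 127]
 [399 210  12  11 110]] [[383.21259843 213.55905512]
 [404.6        215.08181818]]
[0.60403146 0.04555557 0.026     ] [0.60541872 0.04476345 0.02      ]
[ 0.59913131 -0.00262013  0.026     ] [ 0.60049187 -0.00367483  0.02      ]
landing guess [0.60391462 0.04059966]
```

```bash
python3 -m pendant '[0.07,-0.005,0,0,0,0,1, 0.15,-0.01,0,0,0,0,1, 0.23,-0.016,0,0,0,0,1, 0.31,-0.022,0.02,0,0,0,1, 0.39,-0.028,0.06,0,0,0,1, 0.45,-0.031,0.1,0,0,0,1, 0.476,-0.033,0.11,0,0,0,1, 0.476,-0.033,0.11,0,0,0,1, 0.476,-0.033,0.11,0,0,0,1, 0.476,-0.033,0.11,0,0,0,1]'
python3 - <<'E'
from h import *
c,T,o=wrist();im=c["pixels"];hsv=cv2.cvtColor(im,cv2.COLOR_RGB2HSV)
m=((hsv[...,0]>75)&(hsv[...,0]<95)&(hsv[...,1]>100)).astype(np.uint8)
n,l,s,ce=cv2.connectedComponentsWithStats(m)
for k in range(1,n):
    if s[k,4]>60: print(s[k],onz(c,ce[k],.026,T),onz(c,ce[k],.022,T))
print(o['eef_pos'],R.from_quat(o['tool_rot']).as_matrix().round(3).tolist()); cv2.imwrite('pics/w2.png',im[:,:,::-1])
E
```

```text
clock: 17.17
eef_pos: [0.6045, 0.0448, 0.1513]
tool_rot: [0.785, 0.619, 0.0, 0.001]
ft_force: [-0.6, -0.1, 1.0]
grip_width: 0.0854
grasp_force: 0.0
[ 300  215   43   44 1470] [0.60667767 0.04494047 0.026     ] [0.6064364 0.0438831 0.022    ]
[301 304  42  25 869] [ 0.59338528 -0.01224756  0.026     ] [ 0.59292598 -0.01424295  0.022     ]
[0.60453657 0.04480101 0.15132591] [[0.232, 0.973, 0.001], [0.973, -0.232, -0.001], [-0.001, 0.001, -1.0]]
```

View pics/w2.png

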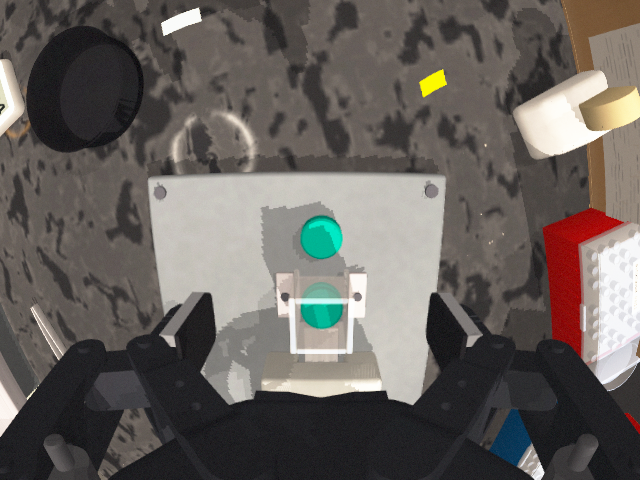

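The wrist view shows the free cap at (321,237), with the magazine wall behind it and nothing beside it.

```bash
python3 -m pendant '[0.003,0.003,0.06,0,0,0,0.8, 0.003,0.003,0.12,0,0,0,0.7, 0.003,0.003,0.17,0,0,0,0.65, 0.003,0.003,0.2,0,0,0,0.6, 0.003,0.003,0.22,0,0,0,0.6, 0.003,0.003,0.22,0,0,0,0.6, 0.003,0.003,0.22,0,0,0,0, 0.003,0.003,0.22,0,0,0,0, 0.003,0.003,0.22,0,0,0,0, 0.003,0.003,0.22,0,0,0,0]'
python3 -m pendant '[0,0,0,0,0,0,0, 0,0,0,0,0,0,0, 0,0,0,0,0,0,0, 0,0,0,0,0,0,0, 0,0,-0.05,0,0,0,0, 0,0,-0.1,0,0,0,0, 0,0,-0.15,0,0,0,0, 0,0,-0.2,0,0,0,0, 0,0,-0.2,0,0,0,0, 0,0,-0.2,0,0,0,0]'
```

```text
clock: 18.05
eef_pos: [0.6076, 0.0469, 0.0428]
tool_rot: [0.785, 0.62, 0.002, 0.001]
ft_force: [-0.2, -1.6, 4.1]
grip_width: 0.0257
grasp_force: 59.3
clock: 18.88
eef_pos: [0.6075, 0.0475, 0.1431]
tool_rot: [0.785, 0.62, 0.002, 0.001]
ft_force: [-0.3, 0.6, -1.0]
grip_width: 0.0257
grasp_force: 59.0
```

```bash
python3 -c "
from h import *
c,T,o=wrist();w=c['pixels'];s=bot.camera('scene')['pixels']
a=cv2.resize(w[200:400,200:440],(480,400));b=cv2.resize(s[170:290,290:390],(320,400),interpolation=cv2.INTER_CUBIC)
cv2.imwrite('pics/g.png',np.hstack([a,b])[:,:,::-1])"
```

```text
(no output)
```

View pics/g.png

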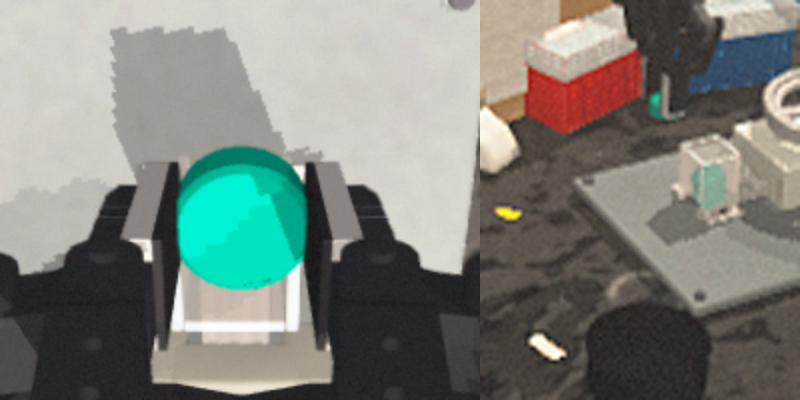

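The cap sits flat between the pads at (240,220), and the scene view confirms it is lifted off the deck. I'll carry it over to the cup.

```bash
python3 -m pendant '[0.04,-0.04,0,0,0,0,0, 0.09,-0.085,0,0,0,0,0, 0.14,-0.13,0,0,0,0,0, 0.19,-0.18,0,0,0,0,0, 0.24,-0.23,0,0,0,0,0, 0.29,-0.275,0,0,0,0,0, 0.34,-0.32,0,0,0,0,0, 0.38,-0.36,0,0,0,0,0, 0.42,-0.4,0,0,0,0,0, 0.45,-0.43,0,0,0,0,0]'
python3 -m pendant '[0.03,-0.025,0,0,0,0,0, 0.059,-0.051,0,0,0,0,0, 0.059,-0.051,0,0,0,0,0, 0.059,-0.051,0,0,0,0,0, 0.059,-0.051,0,0,0,0,0, 0.059,-0.051,0,0,0,0,0, 0.059,-0.051,0,0,0,0,0, 0.059,-0.051,0,0,0,0,0, 0.059,-0.051,0,0,0,0,0, 0.059,-0.051,0,0,0,0,0]'
python3 -c "
from h import *
c,T,o=wrist();w=c['pixels'];print(o['eef_pos']);np.savez('w3.npz',T=T,K=c['mtx'])
cv2.imwrite('pics/w3.png',w[:,:,::-1])"
```

```text
clock: 19.82
eef_pos: [0.4464, 0.317, 0.1388]
tool_rot: [0.784, 0.621, -0.002, -0.0]
ft_force: [-0.0, 0.3, -0.3]
grip_width: 0.0261
grasp_force: 59.1
clock: 20.65
eef_pos: [0.4312, 0.35, 0.1407]
tool_rot: [0.785, 0.62, 0.0, -0.0]
ft_force: [0.1, 0.2, 0.9]
grip_width: 0.0261
grasp_force: 59.1
[0.43119582 0.34999864 0.14072201]
```

View pics/w3.png

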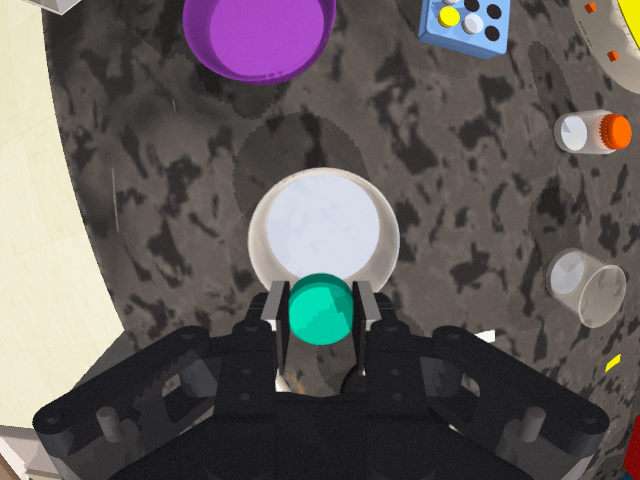

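The cup rim spans columns 248 to 399 at row 240, with its top edge at row 168. The cap is held at (321,310).

```bash
python3 -c "
from h import *
d=np.load('w3.npz');T=d['T'];c={'mtx':d['K']}
l,r,t=[onz(c,p,.041,T)[:2] for p in((248,241),(399,241),(323,168))]
print(l,r,t,np.linalg.norm(l-r)); 
u=np.array([.232,.973]); print('ctr from sides',(l+r)/2,'from top',t-u*.047)
print('floor disc',onz(c,(322.5,225),.003,T), [onz(c,p,.003,T)[:2] for p in((266,227),(379,227),(322,170))])
"
```

```text
[0.39039122 0.36491561] [0.48129569 0.34320765] [0.44571279 0.39738897] 0.09346046211694646
ctr from sides [0.43584345 0.35406163] from top [0.43480879 0.35165797]
floor disc [0.43563644 0.35522103 0.003     ] [array([0.39605978, 0.36322853]), array([0.47464276, 0.34447863]), array([0.4443038 , 0.39321756])]
```

```bash
python3 -m pendant '[0.005,0.0045,0.05,0,0,0,0, 0.005,0.0045,0.1,0,0,0,0, 0.005,0.0045,0.14,0,0,0,0, 0.005,0.0045,0.16,0,0,0,0, 0.005,0.0045,0.18,0,0,0,0, 0.005,0.0045,0.19,0,0,0,0, 0.005,0.0045,0.2,0,0,0,0, 0.005,0.0045,0.204,0,0,0,0, 0.005,0.0045,0.204,0,0,0,0, 0.005,0.0045,0.204,0,0,0,0]'
```

```text
clock: 21.53
eef_pos: [0.4341, 0.3527, 0.0393]
tool_rot: [0.785, 0.62, 0.001, 0.0]
ft_force: [0.3, 0.1, -0.2]
grip_width: 0.026
grasp_force: 59.1
```

```bash
python3 -m pendant '[0,0,0.004,0,0,0,0, 0,0,0.008,0,0,0,0, 0,0,0.011,0,0,0,0, 0,0,0.011,0,0,0,0, 0,0,0.011,0,0,0,0.36, 0,0,0.011,0,0,0,0.4, 0,0,0.011,0,0,0,0.44, 0,0,0.011,0,0,0,0.46, 0,0,0.011,0,0,0,0.46, 0,0,0.011,0,0,0,0.46]'
python3 -m pendant '[0,0,-0.02,0,0,0,0.46, 0,0,-0.06,0,0,0,0.46, 0,0,-0.12,0,0,0,0.46, 0,0,-0.18,0,0,0,0.46, 0,0,-0.25,0,0,0,0.46, -0.05,0,-0.28,0,0,0,0.46, -0.1,0,-0.28,0,0,0,0.46, -0.1,0,-0.28,0,0,0,0.46, -0.1,0,-0.28,0,0,0,0.46, -0.1,0,-0.28,0,0,0,0.46]'
python3 -c "
from h import *
c,T,o=wrist();w=c['pixels'];s=bot.camera('top')['pixels']
a=w[60:460,100:540];b=cv2.resize(s[150:330,200:530],(360,196))
b=np.vstack([b,cv2.resize(bot.camera('scene')['pixels'][220:350,220:459],(360,204))])
cv2.imwrite('pics/fin.png',np.hstack([a,b])[:,:,::-1])"
```

```text
clock: 22.37
eef_pos: [0.4337, 0.3523, 0.0332]
tool_rot: [0.785, 0.62, 0.0, 0.0]
ft_force: [-1.3, 0.1, 0.4]
grip_width: 0.0391
grasp_force: 0.0
clock: 23.2
eef_pos: [0.4223, 0.3039, 0.1737]
tool_rot: [0.785, 0.62, 0.001, -0.0]
ft_force: [-0.1, -0.1, 0.2]
grip_width: 0.0391
grasp_force: 0.0
```

View pics/fin.png

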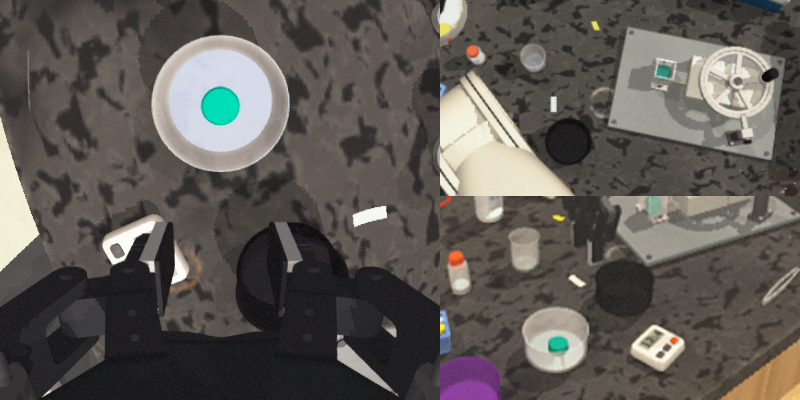

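The cap lies flat in the centre of the upright cup at (220,105). The beaker and dropper have not moved, and the wheel is still at home. Handing in.

```bash
python3 -c "
from workcell import bot
print(bot.job_done())"
```

```text
the job is handed in; nothing more can be done
None
```

The flywheel was turned one clockwise stroke until I felt the home latch stop it and saw the plunger in the notch; the cap lies flat in the upright clear cup, dropper and beaker weren't touched, and the job was handed in at about 23 s with no verdict returned.

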